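Open the dust filter: press the snap tab, push the lid off its seat

TASK

Open the small dust filter for cleaning: press the snap tab in front of its lid down with your fingertips until the lid springs loose, then push the lid straight back by its upright rib, off its seat, until the filter is fully uncovered. Leave the lid lying flat on the fan deck behind the filter, not sticking out past the end of the deck. Only press and push: do not lift the lid, and leave the cork block, the tape measure and the wood offcut beside it where they are.

Things in the scene. Friction and masses are not known exactly. Their poses are not given: they have to be found in the camera images.
- filter_box: Grey metal dust filter unit, 317 x 156 mm, deck 62 mm above the bench; fixed. Origin: on the bench under the centre of the lid's seat. x axis along the unit from the tab end (near the robot) to the hose end, z up. Along x from the origin: front end -127 mm, lid seat -55 to +55, filter mouth under the lid -35 to +45 (90 mm wide), fan deck to +190, then a lower 30 mm hose spigot.
- deck_centre (a point): Centre of the flat fan deck, 145 x 113 mm between low curbs, level with the lid's underside; 117.5 mm from the unit's origin along its x axis, 62 mm above the bench. Lips on the side rails (tops 73.5 mm above the bench, from -57 to +46 mm along x) hold the lid down on its seat; the curbs (68.5 mm) then guide it along the deck with 1.5 mm play on each side.
- lid: Loose dark grey plastic lid, 110 x 110 mm, plate 10 mm thick, about 0.16 kg. Origin: centre of its underside; axes as the unit's; it starts at x = 0, y = 0, z = 62 mm of the unit. The nose of the snap tab, seen in a slot behind the rib, locks it. When the tab is pressed two spring pins shoot the lid 8 to 20 mm along +x, past the nose; then it slides with 1 to 4 N and stays where left.
- lid_rib (a point): Point to push on: middle of the near face of the lid's upright rib. The rib stands across the lid's near edge (lid x from -55 to -47 mm), 64 mm wide, from 10 to 30 mm above the lid's underside, so 72 to 92 mm above the bench; this point is 55 mm before the lid's origin and 84 mm above the bench.
- snap_tab: Black plastic snap tab, a tongue 78 mm long in a well at the unit's near end. Origin: at its root, on its hinge line; x along the tongue towards the lid. It bends down about its root against a spring (0.16 rad at most) and springs up when let go. A shroud level with the pad's top (74 mm above the bench) leaves an opening over the pad 54 mm wide across, from unit x = -103 mm to the lid at -55.
- tab_pad (a point): Centre of the top of the ribbed thumb pad on the snap tab: pad 30 mm (along x) by 34 mm, at rest 74 mm above the bench, 81 mm before the unit's origin along its x axis, 26 mm before the near face of the lid's rib. Pressed straight down it travels 6 mm to its stop and frees the lid after about 3 mm; that takes 6 to 9 N.
- sanding_cork: Brown cork sanding block, 63 x 95 x 29 mm, loose, beside the unit on its left. Origin: centre of its underside. Bystander.
- tape_measure: Yellow and black tape measure, 35 x 86 x 63 mm, loose, beside the unit on its left. Origin: centre of its underside. Bystander.
- offcut_2: Light wood offcut, 45 x 120 x 22 mm, loose, farther left of the unit. Origin: centre of its underside. Bystander.

How it is judged:
By the outcome, as a careful person would: the job done as asked, in the order asked, and still so for the second after the job is handed in, with the robot touching nothing.
It also fails if it takes over 35 s, if anything falls off the work surface, if the arm or the gripper's body presses on something with over 40 N, if the wrist force passes 120 N, or if a joint passes its speed limit or range.

ROBOT

A 7-joint arm with a two-finger parallel gripper is mounted at the origin on a cart in front of the work surface, level with it; the furniture and walls round the work are solid. World frame = base frame: x ahead of the robot, y to its left, z up, the work surface at z = 0. Lengths are in m, angles in rad, forces in N, time in s.
With the tool pointing down it reaches from about 0.4 to 0.875 m from the base axis. Payload 4.4 kg.
Tool frame: the origin (TCP) lies on the centre line of the jaws, within the pads' length; the fingertips stand 11 mm ahead of it and the grasp point (between the pads) lies 8 mm behind it (env.finger_overhang is the distance from the TCP to the fingertips, in m); z points along the fingers, y is the line along which they close (so a half turn about z gives the same grasp; the last joint's range is limited). The gripper opens to 85 mm and grips with 20 to 120 N. Pads are 22 mm wide; open, the fingers measure 114 mm over their backs; the gripper's body (76 mm by 85 mm) begins 54 mm behind the grasp point. The pads swing forward as they close: fully open they stand 13 mm farther back than shut.
Start: joints at [-1.3, 0.628, 0.038, 1.517, -0.027, 0.996, -0.02], TCP at [0.215, 0.614, 0.242] pointing down, gripper open.
Joint ranges: [-3.06, 3.06], [-0.37, 2.12], [-1.25, 1.32], [0.18, 2.47], [-1.1, 4.24], [0.23, 1.98], [-2.94, 2.94]. Speed limits (rad/s): [2.57, 2.57, 3.14, 3.14, 3.14, 3.14, 3.14].

INTERFACE

Orientations are given as [roll, pitch, yaw] about the fixed x, y, z axes, in that order (R = Rz(yaw) Ry(pitch) Rx(roll)).
In Python, from workcell import env, cams gives the robot as it stands. The module is installed in compiled form; this text tells all that it offers.
- The arm moves only by the tool apply_moves, never from a script. Its argument "motion" is a list of rows, each a list of 7 numbers: the turn, a rotation vector about the tool's x, y, z in degrees, then the shift along the tool's x, y, z in m, then the opening, from 0 (shut) to 1 (fully open). In form: [[wx, wy, wz, tx, ty, tz, gripper], ...]. A call has 1 to 12 rows; each row shifts and turns the commanded pose from where the row before left it, along the tool's axes as they then stand; what a row does not reach is not made up. A row lasts 1/10 s, in which the tool goes at most 50 mm and 8.59 degrees, less where a joint would pass 70% of its speed; a pose out of reach is approached as far as the arm can. A call with a gripper value outside its range is refused whole. The fingers move at their own pace and stop on an object; "squeeze" is the grip in N (left out, the last holds). Time passes only in rows, so rows that do not move let the fingers close. It gives the time, the measured TCP pose, the force, the opening and the grip force at its end, in the units of the state.
- env.sense(): the state, without advancing time (a new reading comes with each control period).
- cams.get_image(name): name is "scene" or "top"; returns (picture, depth): 384x512x3 uint8, red, green, blue; 384x512 float32, m along the optical axis (not along the pixel's ray), 0 where there is no reading.
- cams.calibration(name): a dict with "fx", "fy", "cx", "cy" (pixels), "rvec" (rotation vector, rad) and "tvec" (3), from world to camera coordinates, as OpenCV has them. Camera axes: x right, y down, z forward; pixel columns grow to the right and rows downward; lengths in m; the calibration is good to about 2 mm. A picture is of the moment at which its call begins. calibration takes no time and is no camera call.
- env.finish_job(): hands the job in; it is judged then, once.
The state is a dict: "t": time; "joint_pos": joint angles; "joint_velocities": joint speeds; "joint_efforts": joint torques, N m; "ee_pos": TCP position; "ee_rot": TCP orientation; "contact_force": force on the tool from outside, world axes, zero at the start; "torque": the same for the moment, N m; "opening": opening from 0.0 (shut) to 1.0 (fully open); "gripper_force": force on a finger pad.
Only numpy, scipy, OpenCV 4.12 (cv2) and the standard library are available. Lean on these libraries where they do the work, as an engineer would, in place of code of your own. Each camera call takes 0.05 s, during which the arm holds its last target. There are 200 camera calls.

## Working session

There is one attempt and no reset: what is moved stays moved. The work goes in short steps, Python scripts to look and compute and a tool call to move; the robot and the scene stay as the last step left them, time stands still between calls to the robot, and variables do not carry over. Pictures are saved under pics/ and viewed, at most 10 in all, crops included, and the job is handed in when it is done.

Besides the shell and the picture viewer there is one more tool, called after ">>>" as name([rows], argument=value, ...), one row to a line, values as JSON. apply_moves: Moves the arm, as the interface text tells. Its arguments: {"type":"object","properties":{"motion":{"type":"array","items":{"type":"array","items":{"type":"number"}}},"squeeze":{"type":"number"}},"required":["motion"]}

```bash
mkdir -p pics
cat > h.py <<'E'
import numpy as np, cv2
from workcell import env, cams
def cap(n,tag):
    im,d=cams.get_image(n); cv2.imwrite(f'pics/{tag}.png',im[:,:,::-1]); np.save(f'{tag}.npy',d); return im,d
def cal(n):
    c=cams.calibration(n); R=cv2.Rodrigues(np.array(c['rvec'],float))[0]; return c,R,np.array(c['tvec'],float).ravel()
def cloud(n,d):
    c,R,t=cal(n); v,u=np.mgrid[:d.shape[0],:d.shape[1]]
    P=np.stack([(u-c['cx'])/c['fx']*d,(v-c['cy'])/c['fy']*d,d],-1); return (P-t)@R
E
python3 - <<'E'
from h import *
for n in('scene','top'): cap(n,n+'0')
a=[cv2.imread(f'pics/{n}0.png') for n in('scene','top')]
s=env.sense(); print(s['t'],s['ee_pos'],s['ee_rot'],s['contact_force'],s['opening'],env.finger_overhang)
E
```

```text
0.1 [0.21459524 0.61297772 0.2414897 ] [-3.13988317e+00  3.25223060e-05  2.80483484e+00] [-0.43685961 -0.16193862 -0.01210508] 1.0001537340724962 0.011
```

View pics/top0.png

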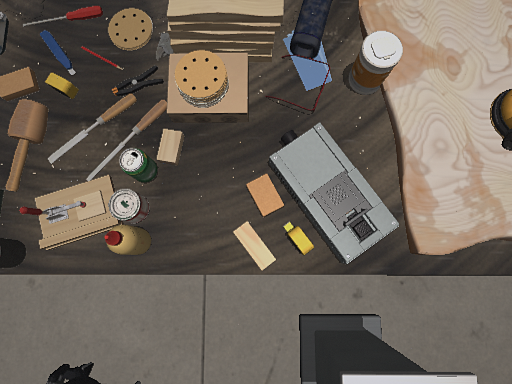

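View pics/scene0.png

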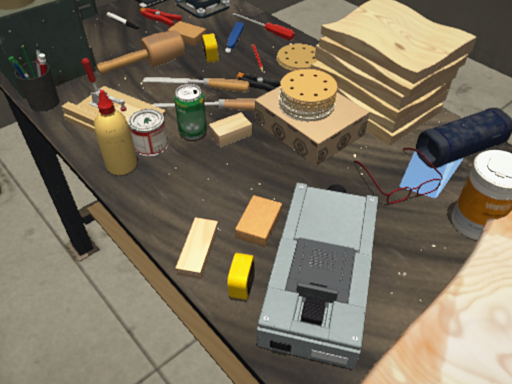

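Run:
```python
from h import *
im=cv2.imread('pics/top0.png'); d=np.load('top0.npy'); P=cloud('top',d)
m=((P[...,2]>.05)&(P[...,2]<.1)).astype(np.uint8); m[:, :262]=0;m[:115]=0;m[275:]=0;m[:,402:]=0
n,l,st,c=cv2.connectedComponentsWithStats(m,connectivity=4); k=1+st[1:,4].argmax(); print(st[1:],c)
Q=P[l==k]; r=cv2.minAreaRect(Q[:,:2].astype(np.float32)); print(r, cv2.boxPoints(r)); print(np.percentile(Q[:,2],[5,25,50,75,95]))
for p in[(362,230),(354,217),(340,195),(315,158)]: print(p,P[p[1],p[0]])
cr=cv2.resize(im[115:270,262:405],None,fx=3.8,fy=3.8,interpolation=cv2.INTER_CUBIC); cv2.imwrite('pics/crop0.png',cr)
```

```text
[[ 392  115   10   64  300]
 [ 269  123  130  141 8510]
 [ 291  131    1    1    1]
 [ 292  132    1    1    1]
 [ 293  134    1    1    1]
 [ 287  136    1    1    1]
 [ 286  137    1    2    2]
 [ 288  226   26   29  381]] [[251.64210745 191.46288105]
 [398.25333333 135.26      ]
 [333.38824912 192.17250294]
 [291.         131.        ]
 [292.         132.        ]
 [293.         134.        ]
 [287.         136.        ]
 [286.         137.5       ]
 [300.52493438 239.9160105 ]]
((0.5940407514572144, 0.18345844745635986), (0.3455265164375305, 0.1567070186138153), 34.902862548828125) [[0.40752077 0.14886512]
 [0.49718642 0.02034605]
 [0.78056073 0.21805178]
 [0.6908951  0.34657085]]
[0.0595874  0.06242066 0.06992074 0.07285779 0.07522905]
(362, 230) [0.48626388 0.11163399 0.07213994]
(354, 217) [0.51488767 0.13367741 0.09109921]
(340, 195) [0.56943587 0.16010436 0.07459898]
(315, 158) [0.66404278 0.21511484 0.06358199]
```

View pics/crop0.png

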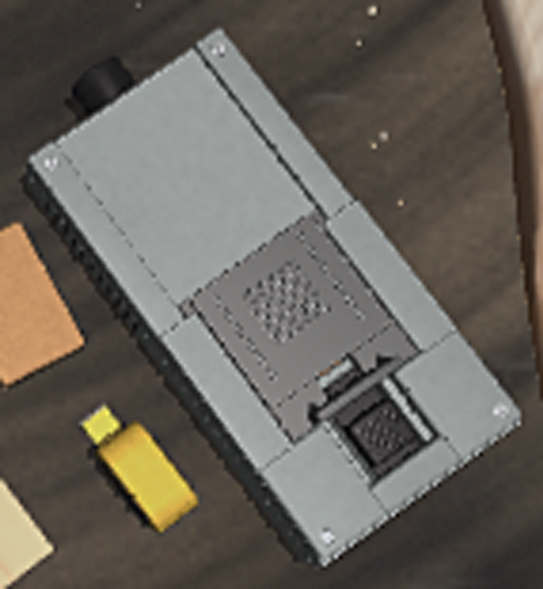

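The top view shows the unit with the pad at about (362,230), the rib at about (354,217) and the deck at about (315,158). The fit gives 346 x 157 mm including the spigot, with yaw 34.9° and origin about (0.5565, 0.157). The pad is at about (0.490, 0.111). I'll move over the pad with the fingers shut, then turn to yaw 35°.

>>> apply_moves([
  [0, 0, 0, -0.0355, -0.0319, 0, 0],
  [0, 0, 0, -0.0355, -0.0319, 0, 0],
  [0, 0, 0, -0.0355, -0.0319, 0, 0],
  [0, 0, 0, -0.0355, -0.0319, 0, 0],
  [0, 0, 0, -0.0355, -0.0319, 0, 0],
  [0, 0, 0, -0.0355, -0.0319, 0, 0],
  [0, 0, 0, -0.0355, -0.0319, 0, 0],
  [0, 0, 0, -0.0355, -0.0319, 0, 0],
  [0, 0, 0, -0.0355, -0.0319, 0, 0],
  [0, 0, 0, -0.0355, -0.0319, 0, 0],
  [0, 0, 0, -0.0355, -0.0319, 0, 0],
  [0, 0, 0, -0.0355, -0.0319, 0, 0],
], squeeze=40)

```text
t: 1.3
ee_pos: [0.4908, 0.1096, 0.2422]
ee_rot: [-3.142, -0.0, 2.805]
contact_force: [0.8, 0.1, -0.4]
opening: 0.0
gripper_force: 0.0
```

>>> apply_moves([
  [0, 0, 8.4, 0, 0, 0, 0],
  [0, 0, 8.4, 0, 0, 0, 0],
  [0, 0, 8.4, 0, 0, 0, 0],
  [0, 0, 8.4, 0, 0, 0, 0],
  [0, 0, 8.4, 0, 0, 0, 0],
  [0, 0, 8.4, 0, 0, 0, 0],
  [0, 0, 8.4, 0, 0, 0, 0],
  [0, 0, 8.4, 0, 0, 0, 0],
  [0, 0, 8.4, 0, 0, 0, 0],
  [0, 0, 8.4, 0, 0, 0, 0],
  [0, 0, 8.4, 0, 0, 0, 0],
  [0, 0, 8.4, 0, 0, 0, 0],
])

```text
t: 2.5
ee_pos: [0.49, 0.1115, 0.242]
ee_rot: [-3.141, 0.0, 1.04]
contact_force: [0.4, 1.0, -0.9]
opening: -0.002
gripper_force: 0.0
```

>>> apply_moves([
  [0, 0, 8.4, 0, 0, 0, 0],
  [0, 0, 8.4, 0, 0, 0, 0],
  [0, 0, 8.4, 0, 0, 0, 0],
  [0, 0, 0, 0, 0, 0, 0],
  [0, 0, 0, 0, 0, 0, 0],
])

```text
t: 3.0
ee_pos: [0.4901, 0.1116, 0.242]
ee_rot: [-3.142, 0.001, 0.609]
contact_force: [0.3, -0.3, 0.5]
opening: -0.001
gripper_force: 0.0
```

>>> apply_moves([
  [0, 0, 0, 0, 0, 0.04, 0],
  [0, 0, 0, 0, 0, 0.04, 0],
  [0, 0, 0, 0, 0, 0.04, 0],
  [0, 0, 0, 0, 0, 0.02, 0],
  [0, 0, 0, 0, 0, 0.013, 0],
  [0, 0, 0, 0, 0, 0, 0],
  [0, 0, 0, 0, 0, 0, 0],
])

```text
t: 3.7
ee_pos: [0.491, 0.1113, 0.09]
ee_rot: [3.141, -0.001, 0.606]
contact_force: [0.0, -0.6, 0.8]
opening: -0.001
gripper_force: 0.0
```

Run:
```python
from h import *
im,d=cap('scene','s1')
i=im[160:370,230:400,::-1]; cv2.imwrite('pics/s1c.png',cv2.resize(i,None,fx=2.8,fy=2.8,interpolation=cv2.INTER_CUBIC))
```

```text
(no output)
```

View pics/s1c.png

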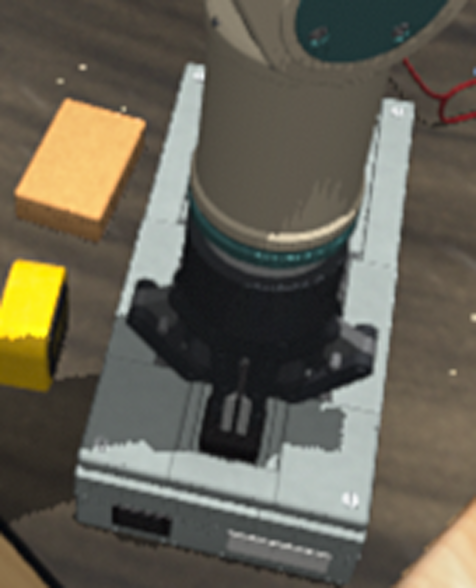

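The view shows the shut fingertips, at about (237,425) in the crop, centred over the pad between the shroud edges. Now I'll press.

>>> apply_moves([
  [0, 0, 0, 0, 0, 0.004, 0],
  [0, 0, 0, 0, 0, 0.001, 0],
  [0, 0, 0, 0, 0, 0.001, 0],
  [0, 0, 0, 0, 0, 0.001, 0],
  [0, 0, 0, 0, 0, 0, 0],
])

```text
t: 4.25
ee_pos: [0.4912, 0.1119, 0.0833]
ee_rot: [3.141, -0.002, 0.606]
contact_force: [-0.5, 1.3, 5.4]
opening: 0.002
gripper_force: 2.9
```

>>> apply_moves([
  [0, 0, 0, 0, 0, 0.001, 0],
  [0, 0, 0, 0, 0, 0.001, 0],
  [0, 0, 0, 0, 0, 0, 0],
])

```text
t: 4.55
ee_pos: [0.4916, 0.1122, 0.0809]
ee_rot: [3.141, -0.003, 0.606]
contact_force: [1.1, 3.3, 4.8]
opening: -0.001
gripper_force: 2.2
```

>>> apply_moves([
  [0, 0, 0, 0, 0, 0.001, 0],
  [0, 0, 0, 0, 0, 0, 0],
  [0, 0, 0, 0, 0, 0, 0],
])

```text
t: 4.85
ee_pos: [0.4917, 0.1122, 0.0799]
ee_rot: [3.141, -0.003, 0.606]
contact_force: [2.6, 3.3, 6.7]
opening: 0.002
gripper_force: 3.8
```

Run:
```python
from h import *
im,d=cap('top','t2'); a=cv2.imread('pics/top0.png')
f=lambda x:cv2.resize(x[115:270,262:405],None,fx=2.7,fy=2.7,interpolation=cv2.INTER_CUBIC)
cv2.imwrite('pics/t2c.png',np.hstack([f(a),f(im[:,:,::-1])]))
```

```text
(no output)
```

View pics/t2c.png

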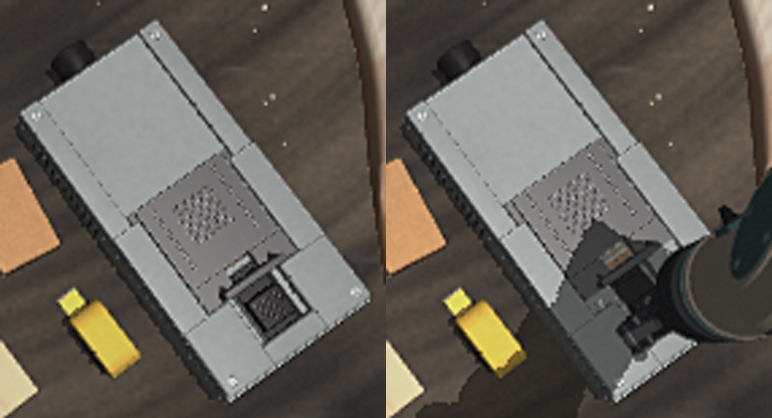

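The lid's far edge moved about 5 px (10+ mm) along +x, so it has sprung loose. I'll rise 10 mm to rib height and push straight back.

>>> apply_moves([
  [0, 0, 0, 0, 0, -0.005, 0],
  [0, 0, 0, 0, 0, -0.005, 0],
  [0, 0, 0, 0, 0, 0, 0],
  [0, 0, 0, 0.006, 0, 0, 0],
  [0, 0, 0, 0.006, 0, 0, 0],
  [0, 0, 0, 0.006, 0, 0, 0],
  [0, 0, 0, 0.006, 0, 0, 0],
  [0, 0, 0, 0.006, 0, 0, 0],
  [0, 0, 0, 0.006, 0, 0, 0],
  [0, 0, 0, 0.006, 0, 0, 0],
  [0, 0, 0, 0.006, 0, 0, 0],
  [0, 0, 0, 0.006, 0, 0, 0],
])

```text
t: 6.1
ee_pos: [0.5351, 0.1426, 0.0892]
ee_rot: [-3.142, -0.0, 0.606]
contact_force: [-0.2, -0.8, -1.0]
opening: 0.001
gripper_force: 0.4
```

>>> apply_moves([
  [0, 0, 0, 0.006, 0, 0, 0],
  [0, 0, 0, 0.006, 0, 0, 0],
  [0, 0, 0, 0.006, 0, 0, 0],
  [0, 0, 0, 0.006, 0, 0, 0],
  [0, 0, 0, 0.006, 0, 0, 0],
  [0, 0, 0, 0.006, 0, 0, 0],
  [0, 0, 0, 0.006, 0, 0, 0],
  [0, 0, 0, 0.006, 0, 0, 0],
  [0, 0, 0, 0.006, 0, 0, 0],
  [0, 0, 0, 0.004, 0, 0, 0],
  [0, 0, 0, 0.002, 0, 0, 0],
  [0, 0, 0, 0, 0, 0, 0],
])

```text
t: 7.3
ee_pos: [0.5845, 0.1765, 0.0894]
ee_rot: [3.141, -0.001, 0.606]
contact_force: [-0.3, -0.4, 0.4]
opening: -0.0
gripper_force: 0.0
```

Run:
```python
from h import *
im,d=cap('top','t3'); P=cloud('top',d)
f=lambda x:cv2.resize(x[115:270,262:405],None,fx=3.8,fy=3.8,interpolation=cv2.INTER_CUBIC)
cv2.imwrite('pics/t3c.png',f(im[:,:,::-1]))
```

```text
(no output)
```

View pics/t3c.png

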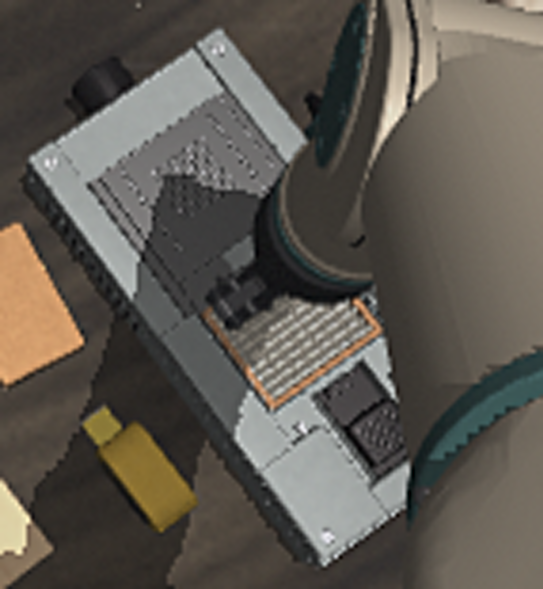

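The lid is sliding along the deck, with its far edge from (90,183) to (215,95) in the crop and the filter mostly uncovered. About 17 mm is left to the deck centre.

>>> apply_moves([
  [0, 0, 0, 0.005, 0, 0, 0],
  [0, 0, 0, 0.005, 0, 0, 0],
  [0, 0, 0, 0.004, 0, 0, 0],
  [0, 0, 0, 0.003, 0, 0, 0],
  [0, 0, 0, 0, 0, 0, 0],
  [0, 0, 0, -0.01, 0, 0, 0],
  [0, 0, 0, -0.01, 0, 0, 0],
  [0, 0, 0, 0, 0, -0.03, 0],
  [0, 0, 0, 0, 0, -0.04, 0],
  [0, 0, 0, 0, 0, -0.04, 0],
  [0, 0, 0, -0.04, 0, -0.02, 0],
  [0, 0, 0, -0.04, 0, 0, 0],
])

```text
t: 8.55
ee_pos: [0.5168, 0.1284, 0.222]
ee_rot: [3.139, -0.006, 0.606]
contact_force: [0.0, -0.9, 0.4]
opening: 0.003
gripper_force: 0.0
```

>>> apply_moves([
  [0, 0, 0, -0.02, -0.04, -0.01, 0],
  [0, 0, 0, -0.02, -0.04, -0.01, 0],
  [0, 0, 0, 0, -0.045, 0, 0],
  [0, 0, 0, 0, -0.045, 0, 0],
  [0, 0, 0, 0, -0.045, 0, 0],
  [0, 0, 0, 0, -0.045, 0, 0],
  [0, 0, 0, 0, 0, 0, 0],
])

```text
t: 9.25
ee_pos: [0.3299, 0.325, 0.2386]
ee_rot: [-3.138, 0.002, 0.617]
contact_force: [-0.6, -0.6, 1.0]
opening: 0.005
gripper_force: 0.0
```

Run:
```python
from h import *
im,d=cap('top','t4'); P=cloud('top',d)
a=np.deg2rad(34.9); o=np.array([.5565,.1573]); D=P[...,:2]-o
x=D@[np.cos(a),np.sin(a)]; y=D@[-np.sin(a),np.cos(a)]
for k in np.arange(-.06,.2,.008):
    m=(abs(y)<.028)&(abs(x-k)<.004); print(round(k,3),np.round(np.median(P[m][:,2]),4),np.round(P[m][:,2].max(),4),im[m].mean(0).round())
f=lambda x:cv2.resize(x[115:270,262:405],None,fx=3.8,fy=3.8,interpolation=cv2.INTER_CUBIC)
cv2.imwrite('pics/t4c.png',f(im[:,:,::-1]))
```

```text
-0.06 0.0604 0.0749 [83. 83. 83.]
-0.052 0.0602 0.066 [92. 91. 91.]
-0.044 0.0611 0.0697 [85. 84. 85.]
-0.036 0.0609 0.0652 [141. 146. 145.]
-0.028 0.055 0.0594 [155. 128. 107.]
-0.02 0.0505 0.0574 [138. 135. 127.]
-0.012 0.0506 0.0569 [133. 128. 120.]
-0.004 0.0495 0.0557 [135. 130. 122.]
0.004 0.05 0.0583 [137. 132. 124.]
0.012 0.0505 0.0573 [138. 133. 124.]
0.02 0.0522 0.0579 [144. 140. 131.]
0.028 0.0516 0.0563 [142. 138. 129.]
0.036 0.0506 0.0578 [138. 135. 127.]
0.044 0.0577 0.0639 [147. 124. 105.]
0.052 0.0614 0.065 [160. 165. 164.]
0.06 0.069 0.0951 [117. 119. 118.]
0.068 0.0904 0.0934 [94. 93. 93.]
0.076 0.0678 0.0744 [131. 133. 132.]
0.084 0.0705 0.0743 [118. 118. 117.]
0.092 0.0716 0.0749 [118. 117. 116.]
0.1 0.0718 0.0764 [117. 115. 115.]
0.108 0.0715 0.0768 [116. 115. 114.]
0.116 0.0714 0.0757 [113. 111. 111.]
0.124 0.0716 0.0747 [113. 111. 111.]
0.132 0.071 0.0746 [108. 106. 106.]
0.14 0.0718 0.0751 [111. 109. 109.]
0.148 0.0716 0.0752 [108. 107. 107.]
0.156 0.0717 0.0741 [108. 106. 106.]
0.164 0.0714 0.0753 [108. 107. 106.]
0.172 0.0626 0.0734 [133. 134. 133.]
0.18 0.0613 0.0651 [158. 163. 161.]
0.188 0.0612 0.0642 [156. 160. 159.]
0.196 0.0485 0.0551 [43. 41. 42.]
```

View pics/t4c.png

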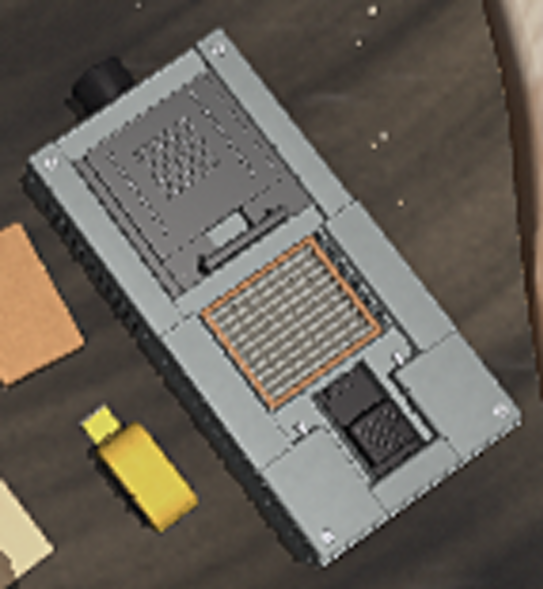

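The lid lies flat on the deck, from x ≈ 61 to 171 mm with its top at 72 mm. The filter at about (290,320) in the crop is fully uncovered. The cork block and tape measure haven't moved, and the arm is clear.

```bash
python3 -c "
from workcell import env
print(env.finish_job())"
```

```text
the job is handed in; nothing more can be done
None
```

The job is handed in: I pressed the snap tab, the lid sprang loose, and I pushed it straight back, so it lies flat on the fan deck about 19 mm short of the deck's end, the filter is fully uncovered, and the arm never went near the cork block, tape measure or wood offcut.

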